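# Feel along the lockbox rivets and push the catch home

## Robot

A 6-joint arm with a two-finger parallel gripper is mounted at the origin on the work surface. World frame = base frame: x ahead of the robot, y to its left, z up, the work surface at z = 0. Lengths are in m, angles in rad, forces in N, time in s.
With the tool pointing down it reaches from about 0.25 to 0.775 m from the base axis. Payload 4 kg.
Tool frame: the origin (TCP) lies midway between the tips of the shut fingers; the grasp point (between the pads) lies 19 mm behind it (grip_point_offset is the distance from the TCP to the grasp point, in m); z points along the fingers, y is the line along which they close (so a half turn about z gives the same grasp; the last joint's range is limited). The gripper opens to 94 mm and grips with 3 to 60 N. Pads are 16 mm wide; open, the fingers measure 119 mm over their backs; the gripper's body (75 mm by 177 mm) begins 78 mm behind the grasp point.
Start: joints at [-1.376, 0.087, 1.371, -0, 1.684, -0.103], TCP at [0.161, -0.526, 0.206] pointing down, gripper open.
Joint ranges: [-3.1, 3.1], [-0.76, 2.03], [0.27, 2.55], [-1.08, 4.22], [0.17, 2.65], [-2.57, 2.57]. Speed limits (rad/s): [2.79, 2.79, 3.14, 3.14, 3.14, 3.14].

## Interface

Orientations are given as [roll, pitch, yaw] about the fixed x, y, z axes, in that order (R = Rz(yaw) Ry(pitch) Rx(roll)).
In Python, from bench import * gives the robot as it stands.
- The arm moves only by the tool carry_out, never from a script. Its argument "commands" is a list of rows, each a list of 6 numbers: the shift along the tool's x, y, z in m, then the turn, a rotation vector about the tool's x, y, z in rad. In form: [[tx, ty, tz, rx, ry, rz], ...]. A call has exactly 5 rows; each row is the pose to reach, as a shift and turn from the pose commanded when the call began, along the tool's axes at that moment; what a row does not reach only later rows make up. A row lasts 1/10 s, in which the tool goes at most 50 mm and 8.59 degrees, less where a joint would pass 70% of its speed; a pose out of reach is approached as far as the arm can. A call with a gripper value outside its range is refused whole. "jaw" is the opening, from 0 (shut) to 1 (fully open), set as the call begins (left out, the last holds). The fingers move at their own pace and stop on an object; the grip force is fixed at half the most. Time passes only in rows, so rows that repeat a pose let the fingers close, or fill a call up. It gives the time, the measured TCP pose, the force, the opening and the grip force at its end, in the units of the state.
- get_obs(): the state, without advancing time (a new reading comes with each control period).
- snapshot(name): name is "scene" or "top"; returns a dict with "img" (480x640x3 uint8, red, green, blue), "range_z" (480x640 float32, m along the optical axis (not along the pixel's ray), 0 where there is no reading), "fx", "fy", "cx", "cy" (pixels), "distortion" ([k1, k2, p1, p2, k3] as OpenCV has them; the pictures are not rectified), "R" (3x3) and "t" (3): a world point X has camera coordinates R X + t. Camera axes: x right, y down, z forward; pixel columns grow to the right and rows downward; lengths in m; the calibration is good to about 2 mm. A picture is of the moment at which its call begins.
- close_job(): hands the job in; it is judged then, once.
The state is a dict: "time": time; "joint_positions": joint angles; "qvel": joint speeds; "joint_torque": joint torques, N m; "tool_pos": TCP position; "ee_rot": TCP orientation; "wrist_force": force on the tool from outside, world axes, zero at the start; "wrist_torque": the same for the moment, N m; "width": finger opening in m; "finger_force": force on a finger pad.
Only numpy, scipy, OpenCV 4.12 (cv2) and the standard library are available. Lean on these libraries where they do the work, as an engineer would, in place of code of your own. Each camera call takes 0.05 s, during which the arm holds its last target. There are 200 camera calls.

## Task

Check the lockbox and lock it: with the fingertips gently touch each of the five rivet heads on its lid, one after another along the L-shaped row, starting from the end farthest from the red button and resting on each for a moment, then push the button fully in. Only touch: do not shift or lift the box or lean hard on it, and leave the other things on the lid and shelf as they are.

Things in the scene. Friction and masses are not known exactly. Their poses are not given: they have to be found in the camera images.
- lockbox: a grey steel lockbox, closed, its lid down (pushing the button in locks it), 160 (x) x 220 (y) x 90 mm high, 3.5 to 4.5 kg, loose. Origin under its centre, z up; its -x face has the hasp. Its flat lid (at z = 90 mm) bears an L-shaped row of five domed dark steel rivet heads and, past the end of the short leg of the L, the round red push button catch
- rivet_1: dark steel rivet head of the row, first: the end of the L farthest from the button, at (-60, 90) mm in the lockbox frame; 18 mm across, solid, stands 4 mm above the lid; origin at its centre at lid level, z up
- rivet_2: dark steel rivet head of the row, second, at (-60, 30) mm in the lockbox frame; 18 mm across, solid, stands 4 mm above the lid; origin at its centre at lid level, z up
- rivet_3: dark steel rivet head of the row, third, at (-60, -30) mm in the lockbox frame; 18 mm across, solid, stands 4 mm above the lid; origin at its centre at lid level, z up
- rivet_4: dark steel rivet head of the row, fourth, at the corner of the L, at (-60, -90) mm in the lockbox frame; 18 mm across, solid, stands 4 mm above the lid; origin at its centre at lid level, z up
- rivet_5: dark steel rivet head of the row, fifth and last, beside the button, at (0, -90) mm in the lockbox frame; 18 mm across, solid, stands 4 mm above the lid; origin at its centre at lid level, z up
- catch_top (a point): centre of the top face of the round red push button catch (28 mm across), at (58, -85) mm in the lockbox frame; it stands 16 mm above the lid when out and goes down with the button to 8 mm. A fixed steel collar, 40 mm across and 4 mm high, surrounds it
- catch (a joint): how far the button is pushed in, m: 0 out, 0.008 fully in. It has no spring: it moves down against about 4 N of friction and stays where it is left
- padlock: a silver-painted padlock lying flat, body 46 x 50 x 22 mm with a steel shackle; origin under the body's centre
- hinge: a small brass butterfly hinge lying open on the lockbox lid, about 66 x 46 x 8 mm; origin under its centre
- bushing: a black nylon flanged hinge bushing standing on the lockbox lid, flange 34 mm across, 24 mm high; origin under its centre
- gate_ring: an iron gate ring lying flat, 94 mm across, of 10 mm bar; origin under its centre
- screwdriver: a screwdriver lying on the shelf; origin under its middle
- tin: a round tin, 70 mm across, 100 mm high; origin under its centre
- jar: a round brown glass jar with a steel cap, 60 mm across, 75 mm high; origin under its centre

How it is judged:
By the outcome, as a careful person would: the job done as asked, in the order asked, and still so for the second after the job is handed in, with the robot touching nothing.
It also fails if it takes over 56 s, if anything falls off the work surface, if the arm or the gripper's body presses on something with over 40 N, if the wrist force passes 120 N, or if a joint passes its speed limit or range.

## Working session

There is one attempt and no reset: what is moved stays moved. The work goes in short steps, Python scripts to look and compute and a tool call to move; the robot and the scene stay as the last step left them, time stands still between calls to the robot, and variables do not carry over. Pictures are saved under pics/ and viewed, at most 10 in all, crops included, and the job is handed in when it is done.

Besides the shell and the picture viewer there is one more tool, called after "Call:" as name(argument=value, ...), one argument or row to a line, values as JSON. carry_out: Moves the arm, as the interface text tells. Its arguments: {"type":"object","properties":{"commands":{"type":"array","items":{"type":"array","items":{"type":"number"}}},"jaw":{"type":"number"}},"required":["commands"]}

```bash
mkdir -p pics
python3 - <<'E'
from bench import *
import cv2,pickle
o=get_obs();print({k:o[k] for k in("time","tool_pos","ee_rot","width","wrist_force")})
for n in("scene","top"):
    s=snapshot(n);pickle.dump(s,open(n+".pkl","wb"));cv2.imwrite(f"pics/{n}1.png",s["img"][:,:,::-1])
    print(n,s["fx"],s["distortion"],s["R"],s["t"])
E
```

```text
{'time': 0.0, 'tool_pos': array([ 0.16126537, -0.52526712,  0.20434916]), 'ee_rot': array([-3.13946260e+00, -2.28394789e-04,  2.97800730e-01]), 'width': 0.09392537194188229, 'wrist_force': array([0.73050691, 0.01231938, 0.23835288])}
scene 487.6904793809792 [-0.01071063  0.          0.          0.          0.        ] [[ 0.69141361  0.7224223   0.00729673]
 [ 0.55342747 -0.52312634 -0.64811794]
 [-0.46439774  0.45215578 -0.76150502]] [-0.40875252 -0.25764649  1.38868436]
top 474.1105858395364 [-0.04269749  0.          0.          0.          0.        ] [[-0.07655787 -0.99706187  0.002554  ]
 [-0.97676249  0.07448444 -0.20096543]
 [ 0.20018473 -0.01788014 -0.979595  ]] [0.03369982 0.59208948 1.01361721]
```

View pics/top1.png

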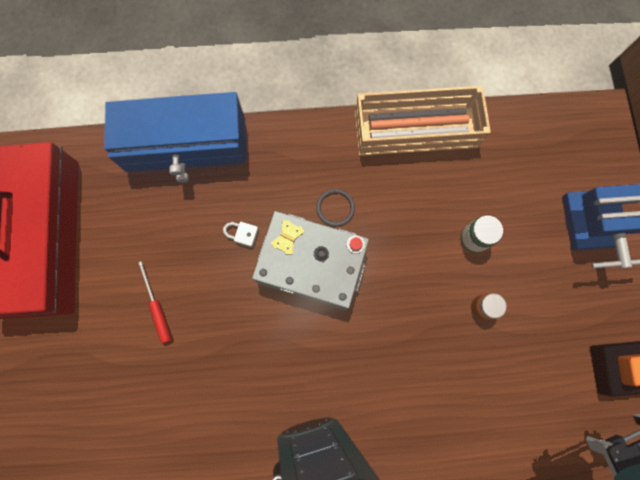

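View pics/scene1.png

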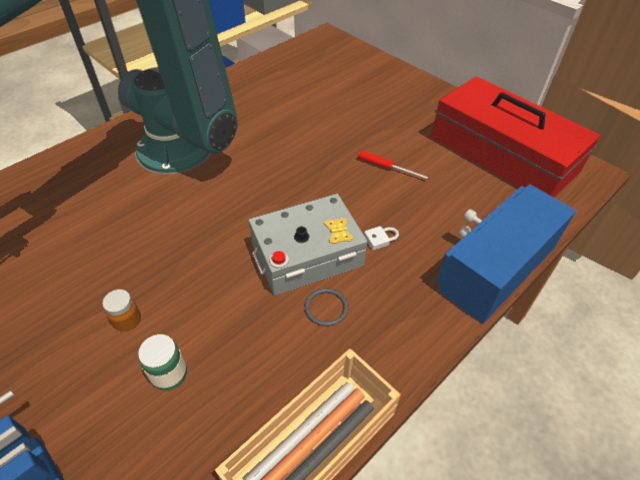

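The top view shows the rivets near (263,272), (290,280), (316,289), (342,296) and (350,270). The button is at (356,243), the bushing at (321,254) and the hinge at (288,238). I'll enlarge both views to read these off better.

Run:
```python
import cv2,pickle
for n,(x,y,w,h) in dict(top=(245,205,130,105),scene=(240,185,130,105)).items():
    s=pickle.load(open(n+".pkl","rb"))
    c=s["img"][y:y+h,x:x+w,::-1]
    cv2.imwrite(f"pics/{n}2.png",cv2.resize(c,None,fx=5,fy=5,interpolation=cv2.INTER_CUBIC))
```

```text
(no output)
```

View pics/top2.png

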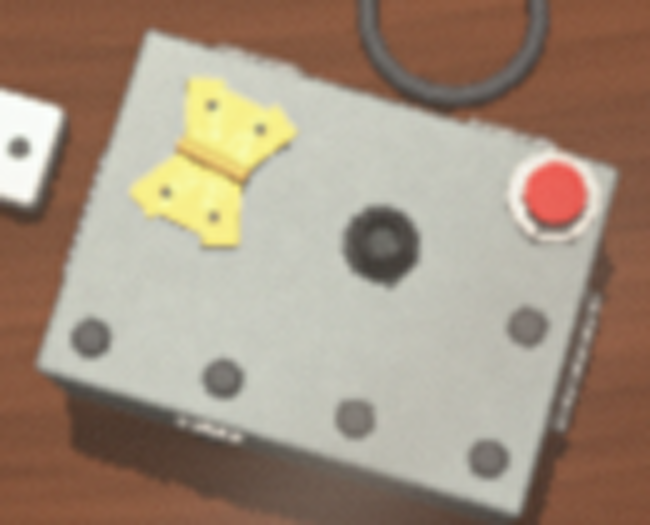

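View pics/scene2.png

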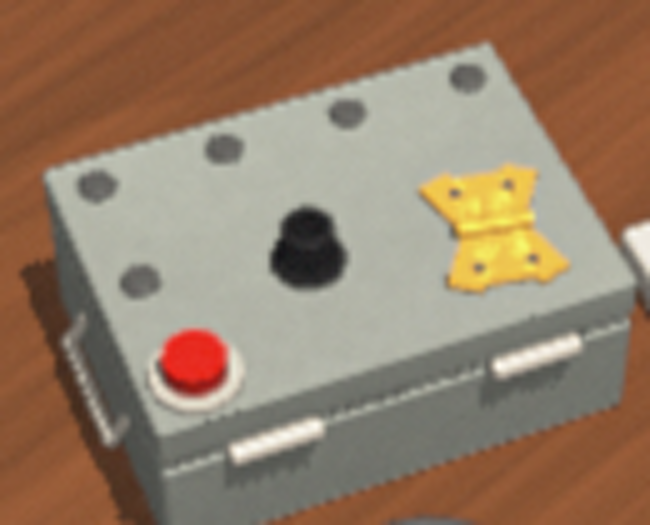

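Crop positions, as r1 to r5 then button:
- **Top view:** (91,337), (223,378), (355,418), (488,459), (527,327), (555,192).
- **Scene view:** (468,77), (347,113), (225,148), (97,185), (140,281), (195,353).

The bushing stands near the middle of the lid and the hinge is on the +y side. Next I'll fit the box pose.

```bash
cat > fit.py <<'E'
import numpy as np,cv2,pickle
from scipy.optimize import least_squares
B=np.array([[-60,90,92],[-60,30,92],[-60,-30,92],[-60,-90,92],[0,-90,92],[58,-85,106]])/1e3
UV=dict(top=((245,205),[(91,337),(223,378),(355,418),(488,459),(527,327),(555,192)]),
 scene=((240,185),[(468,77),(347,113),(225,148),(97,185),(140,281),(195,353)]))
def proj(s,X):
    K=np.array([[s["fx"],0,s["cx"]],[0,s["fy"],s["cy"]],[0,0,1.]])
    return cv2.projectPoints(X,cv2.Rodrigues(np.array(s["R"]))[0],np.array(s["t"],float),K,np.array(s["distortion"],float))[0][:,0]
S={n:pickle.load(open(n+".pkl","rb")) for n in UV}
def W(p,B=B): c,s=np.cos(p[2]),np.sin(p[2]); return B@np.array([[c,-s,0],[s,c,0],[0,0,1]]).T+[p[0],p[1],p[3] if len(p)>3 else 0]
def res(p,ns): return np.concatenate([(proj(S[n],W(p))-((np.array(UV[n][1])+.5)/5-.5+UV[n][0])).ravel() for n in ns])
if __name__=="__main__":
    np.set_printoptions(precision=4,suppress=True)
    for ns in(["top"],["scene"],["top","scene"]):
        r=least_squares(res,[.45,0,-.2],args=(ns,));print(ns,r.x,np.abs(r.fun).max())
    print(W(r.x)); print(least_squares(res,[.45,0,-.2,0],args=(ns,)).x)
    # depth of lid
    s=S["top"]
    for X in W(r.x,np.array([[-30,-20,90],[-30,40,90],[30,-30,90.]])/1e3):
        u=proj(s,X[None])[0].round().astype(int);z=s["range_z"][u[1],u[0]]
        q=np.array([(u[0]-s["cx"])/s["fx"]*z,(u[1]-s["cy"])/s["fy"]*z,z]);print(X,s["R"].T@(q-s["t"]))
    for n,X in(("bush",(380,235)),("hinge",(212,160))): print(n)
E
python3 fit.py
```

```text
['top'] [ 0.5467  0.0098 -0.3732] 0.23830580597120843
['scene'] [ 0.5444  0.0085 -0.3709] 0.4105169581485484
['top', 'scene'] [ 0.5456  0.0091 -0.3725] 0.7744481618064469
[[ 0.5225  0.1147  0.092 ]
 [ 0.5007  0.0588  0.092 ]
 [ 0.4788  0.003   0.092 ]
 [ 0.457  -0.0529  0.092 ]
 [ 0.5129 -0.0748  0.092 ]
 [ 0.5687 -0.0912  0.106 ]]
[ 0.5458  0.0089 -0.3723  0.001 ]
[0.5104 0.0014 0.09  ] [0.5109 0.0004 0.0897]
[0.5323 0.0572 0.09  ] [0.5326 0.0576 0.0914]
[ 0.5627 -0.0298  0.09  ] [ 0.5621 -0.0299  0.0874]
bush
hinge
```

```bash
cat > go.py <<'E'
import sys,numpy as np
from bench import *
from scipy.spatial.transform import Rotation as Ro
np.set_printoptions(precision=4,suppress=True)
o=get_obs();R=Ro.from_euler("xyz",o["ee_rot"]);p=np.array(o["tool_pos"])
P=[[.5225,.1147],[.5007,.0588],[.4788,.003],[.457,-.0529],[.5129,-.0748],[.5687,-.0912]]
print(o["time"],p,o["ee_rot"],o["wrist_force"],o["width"])
for i,t in enumerate(P): print(i+1,R.inv().apply(np.r_[t,float(sys.argv[1])]-p))
E
python3 go.py 0.16
```

```text
0.1 [ 0.1613 -0.5253  0.2044] [-3.1397 -0.0002  0.2978] [-0.1673  0.6069 -1.2486] 0.09377339467545728
1 [ 0.5331 -0.5058  0.0455]
2 [ 0.4959 -0.4587  0.0454]
3 [ 0.4586 -0.4118  0.0453]
4 [ 0.4213 -0.3648  0.0452]
5 [ 0.4684 -0.3274  0.0451]
6 [ 0.5169 -0.2954  0.0451]
```

Call:
carry_out(
  commands=[
    [0.02,-0.019,0,0,0,0],
    [0.05,-0.0475,0,0,0,0],
    [0.083,-0.079,0,0,0,0],
    [0.116,-0.11,0,0,0,0],
    [0.149,-0.1415,0,0,0,0],
  ],
  jaw=0,
)

```text
time: 0.6
tool_pos: [0.2627, -0.345, 0.2049]
ee_rot: [-3.141, -0.0, 0.297]
wrist_force: [0.9, 0.1, 0.6]
width: 0.0574
finger_force: 0.0
```

Call:
carry_out(
  commands=[
    [0.033,-0.0315,0,0,0,0],
    [0.066,-0.063,0,0,0,0],
    [0.099,-0.094,0,0,0,0],
    [0.132,-0.1255,0,0,0,0],
    [0.165,-0.157,0,0,0,0],
  ],
)

```text
time: 1.1
tool_pos: [0.3743, -0.1465, 0.2052]
ee_rot: [3.141, 0.0, 0.297]
wrist_force: [1.3, -0.7, 1.2]
width: 0.0174
finger_force: 0.0
```

Call:
carry_out(
  commands=[
    [0.033,-0.0315,0,0,0,0],
    [0.066,-0.063,0,0,0,0],
    [0.099,-0.094,0,0,0,0],
    [0.132,-0.1255,0,0,0,0],
    [0.165,-0.157,0,0,0,0],
  ],
)

```text
time: 1.6
tool_pos: [0.4859, 0.0521, 0.205]
ee_rot: [3.141, 0.001, 0.298]
wrist_force: [0.7, -1.0, -0.7]
width: 0.0005
finger_force: 0.0
```

```bash
python3 go.py 0.11
```

```text
1.6 [0.4859 0.0521 0.205 ] [3.1414 0.0006 0.2982] [ 0.6725 -0.979  -0.665 ] 0.00048096869195973595
1 [ 0.0534 -0.0491  0.095 ]
2 [ 0.0161 -0.0021  0.095 ]
3 [-0.0212  0.0448  0.095 ]
4 [-0.0585  0.0919  0.0951]
5 [-0.0115  0.1292  0.095 ]
6 [0.0371 0.1613 0.095 ]
```

Call:
carry_out(
  commands=[
    [0.025,-0.023,0.01,0,0,0],
    [0.045,-0.042,0.035,0,0,0],
    [0.054,-0.05,0.06,0,0,0],
    [0.054,-0.05,0.08,0,0,0],
    [0.054,-0.05,0.092,0,0,0],
  ],
)

```text
time: 2.1
tool_pos: [0.5212, 0.1142, 0.1106]
ee_rot: [-3.141, 0.005, 0.299]
wrist_force: [-0.1, -0.5, 0.2]
width: 0.0003
finger_force: 0.0
```

Call:
carry_out(
  commands=[
    [0,0,0.003,0,0,0],
    [0,0,0.005,0,0,0],
    [0,0,0.007,0,0,0],
    [0,0,0.008,0,0,0],
    [0,0,0.008,0,0,0],
  ],
)

```text
time: 2.6
tool_pos: [0.523, 0.1137, 0.1063]
ee_rot: [3.141, -0.001, 0.297]
wrist_force: [-0.2, 0.5, 0.3]
width: 0.0007
finger_force: 0.0
```

```bash
python3 - <<'E'
from bench import *
import cv2
s=snapshot("scene");c=s["img"][130:290,210:410,::-1]
cv2.imwrite("pics/s3.png",cv2.resize(c,None,fx=3.7,fy=3.7,interpolation=cv2.INTER_CUBIC))
E
python3 go.py 0.094
```

```text
2.65 [0.5229 0.1137 0.1062] [ 3.1413 -0.0012  0.2975] [ 0.0555 -0.8858 -0.2371] 0.0002026595416661683
1 [-0.0002 -0.0011  0.0122]
2 [-0.0374  0.046   0.0121]
3 [-0.0747  0.0929  0.0121]
4 [-0.1119  0.14    0.0121]
5 [-0.0649  0.1773  0.0121]
6 [-0.0163  0.2093  0.0122]
```

View pics/s3.png

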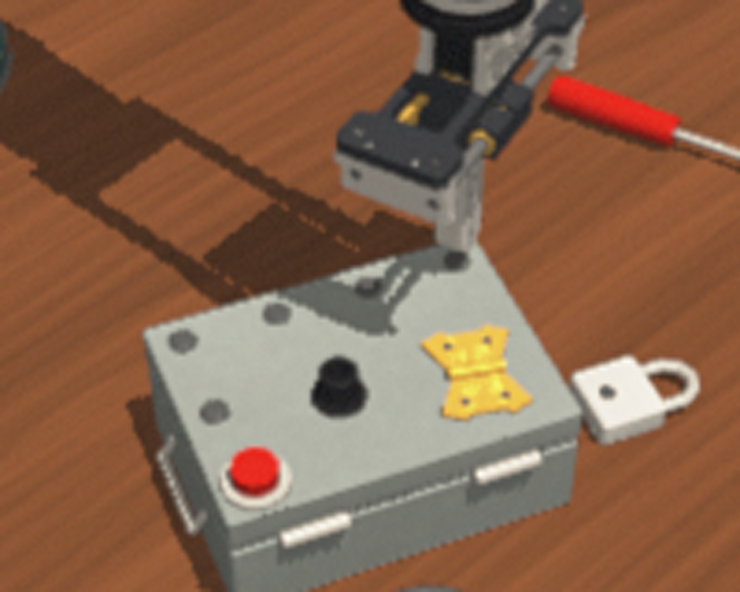

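The fingertips are just above rivet 1, at crop (457,255), and nothing else is near. Lowering now.

Call:
carry_out(
  commands=[
    [0,-0.001,0.004,0,0,0],
    [0,-0.001,0.007,0,0,0],
    [0,-0.001,0.009,0,0,0],
    [0,-0.001,0.0095,0,0,0],
    [0,-0.001,0.0095,0,0,0],
  ],
)

```text
time: 3.15
tool_pos: [0.5222, 0.1148, 0.0957]
ee_rot: [3.142, 0.0, 0.298]
wrist_force: [0.0, 0.4, 0.0]
width: 0.0004
finger_force: 0.0
```

Call:
carry_out(
  commands=[
    [0,0,0.0005,0,0,0],
    [0,0,0.001,0,0,0],
    [0,0,0.001,0,0,0],
    [0,0,0.001,0,0,0],
    [0,0,0.001,0,0,0],
  ],
)

```text
time: 3.65
tool_pos: [0.5224, 0.1148, 0.095]
ee_rot: [3.141, -0.0, 0.298]
wrist_force: [-0.2, -0.5, 1.1]
width: 0.0006
finger_force: 0.0
```

Call:
carry_out(
  commands=[
    [0,0,0.0005,0,0,0],
    [0,0,0.0005,0,0,0],
    [0,0,0.0005,0,0,0],
    [0,0,0.0005,0,0,0],
    [0,0,0.0005,0,0,0],
  ],
)

```text
time: 4.15
tool_pos: [0.5223, 0.1148, 0.0945]
ee_rot: [3.141, -0.0, 0.298]
wrist_force: [0.4, 0.4, -1.0]
width: 0.0003
finger_force: 0.0
```

Call:
carry_out(
  commands=[
    [0,0,0.0005,0,0,0],
    [0,0,0.0005,0,0,0],
    [0,0,0.0005,0,0,0],
    [0,0,0.0005,0,0,0],
    [0,0,0.0005,0,0,0],
  ],
)

```text
time: 4.65
tool_pos: [0.5224, 0.1148, 0.0943]
ee_rot: [3.141, -0.0, 0.298]
wrist_force: [-0.3, 0.2, 3.9]
width: 0.0006
finger_force: 1.5
```

Contact on rivet 1 at about 4 N. I'll rest there, then lift off.

Call:
carry_out(
  commands=[
    [0,0,0,0,0,0],
    [0,0,0,0,0,0],
    [0,0,0,0,0,0],
    [0,0,0,0,0,0],
    [0,0,0,0,0,0],
  ],
)

```text
time: 5.15
tool_pos: [0.5224, 0.1148, 0.0943]
ee_rot: [3.141, -0.0, 0.298]
wrist_force: [-2.2, -0.7, 4.3]
width: 0.0005
finger_force: 2.5
```

Call:
carry_out(
  commands=[
    [0,0,-0.005,0,0,0],
    [0,0,-0.02,0,0,0],
    [-0.017,0.021,-0.03,0,0,0],
    [-0.0375,0.047,-0.03,0,0,0],
    [-0.0375,0.047,-0.02,0,0,0],
  ],
)

```text
time: 5.65
tool_pos: [0.5012, 0.0564, 0.1165]
ee_rot: [3.139, -0.004, 0.295]
wrist_force: [-1.0, 0.1, 0.7]
width: 0.0008
finger_force: 0.0
```

Call:
carry_out(
  commands=[
    [0,0,0.007,0,0,0],
    [0,0,0.012,0,0,0],
    [0,0,0.015,0,0,0],
    [0,0,0.017,0,0,0],
    [0,0,0.018,0,0,0],
  ],
)

```text
time: 6.15
tool_pos: [0.5003, 0.0593, 0.0956]
ee_rot: [-3.141, 0.001, 0.299]
wrist_force: [-0.3, -0.3, 0.2]
width: 0.0004
finger_force: 0.0
```

```bash
python3 go.py 0.094
```

```text
6.15 [0.5003 0.0593 0.0956] [-3.1415  0.0005  0.2986] [-0.3315 -0.3355  0.2276] 0.0004360458062794033
1 [ 0.0375 -0.0464  0.0016]
2 [0.0003 0.0006 0.0016]
3 [-0.0371  0.0475  0.0016]
4 [-0.0744  0.0945  0.0016]
5 [-0.0274  0.1319  0.0016]
6 [0.0211 0.164  0.0016]
```

Call:
carry_out(
  commands=[
    [0,0,0.0005,0,0,0],
    [0,0,0.001,0,0,0],
    [0,0,0.0015,0,0,0],
    [0,0,0.0018,0,0,0],
    [0,0,0.002,0,0,0],
  ],
)

```text
time: 6.65
tool_pos: [0.5004, 0.0589, 0.0943]
ee_rot: [3.141, -0.0, 0.298]
wrist_force: [-0.1, 0.1, 1.5]
width: 0.0007
finger_force: 0.9
```

Call:
carry_out(
  commands=[
    [0,0,0,0,0,0],
    [0,0,0,0,0,0],
    [0,0,0,0,0,0],
    [0,0,0,0,0,0],
    [0,0,0,0,0,0],
  ],
)

```text
time: 7.15
tool_pos: [0.5003, 0.0589, 0.0943]
ee_rot: [3.141, -0.0, 0.298]
wrist_force: [-0.8, 0.4, 3.3]
width: 0.0003
finger_force: 1.6
```

Contact on rivet 2 too, about 3 N. Rivet 3 has the same offset.

Call:
carry_out(
  commands=[
    [0,0,-0.005,0,0,0],
    [0,0,-0.02,0,0,0],
    [-0.017,0.021,-0.03,0,0,0],
    [-0.037,0.047,-0.03,0,0,0],
    [-0.037,0.047,-0.02,0,0,0],
  ],
)

```text
time: 7.65
tool_pos: [0.4793, 0.0005, 0.1156]
ee_rot: [3.139, -0.003, 0.294]
wrist_force: [-0.2, 1.6, -0.1]
width: 0.0007
finger_force: 0.0
```

Call:
carry_out(
  commands=[
    [0,0,0.007,0,0,0],
    [0,0,0.012,0,0,0],
    [0,0,0.015,0,0,0],
    [0,0,0.017,0,0,0],
    [0,0,0.018,0,0,0],
  ],
)

```text
time: 8.15
tool_pos: [0.4787, 0.0036, 0.0956]
ee_rot: [-3.141, 0.0, 0.299]
wrist_force: [-0.8, 0.0, -0.2]
width: 0.0004
finger_force: 0.0
```

Call:
carry_out(
  commands=[
    [0,0,0.0005,0,0,0],
    [0,0,0.001,0,0,0],
    [0,0,0.0015,0,0,0],
    [0,0,0.0018,0,0,0],
    [0,0,0.002,0,0,0],
  ],
)

```text
time: 8.65
tool_pos: [0.4788, 0.003, 0.0943]
ee_rot: [3.141, -0.0, 0.298]
wrist_force: [0.0, -0.3, 1.3]
width: 0.0006
finger_force: 0.9
```

Call:
carry_out(
  commands=[
    [0,0,0,0,0,0],
    [0,0,0,0,0,0],
    [0,0,0,0,0,0],
    [0,0,0,0,0,0],
    [0,0,0,0,0,0],
  ],
)

```text
time: 9.15
tool_pos: [0.4788, 0.003, 0.0943]
ee_rot: [3.141, -0.0, 0.298]
wrist_force: [0.0, 1.2, 3.7]
width: 0.0004
finger_force: 1.6
```

```bash
python3 go.py 0.094
```

```text
9.15 [0.4788 0.003  0.0943] [ 3.1413 -0.0004  0.2979] [0.0209 1.1904 3.7155] 0.0004487435063341645
1 [ 0.0745 -0.0939  0.0003]
2 [ 0.0373 -0.0469  0.0003]
3 [-0.      0.      0.0003]
4 [-0.0373  0.0471  0.0003]
5 [0.0098 0.0844 0.0003]
6 [0.0583 0.1165 0.0003]
```

Rivet 3 is touched; rivet 4 follows.

Call:
carry_out(
  commands=[
    [0,0,-0.005,0,0,0],
    [0,0,-0.02,0,0,0],
    [-0.017,0.021,-0.03,0,0,0],
    [-0.037,0.047,-0.03,0,0,0],
    [-0.037,0.047,-0.02,0,0,0],
  ],
)

```text
time: 9.65
tool_pos: [0.4576, -0.0555, 0.1156]
ee_rot: [3.138, -0.003, 0.294]
wrist_force: [-0.0, 0.2, -1.2]
width: 0.0008
finger_force: 0.0
```

Call:
carry_out(
  commands=[
    [0,0,0.007,0,0,0],
    [0,0,0.012,0,0,0],
    [0,0,0.015,0,0,0],
    [0,0,0.017,0,0,0],
    [0,0,0.018,0,0,0],
  ],
)

```text
time: 10.15
tool_pos: [0.4571, -0.0522, 0.0957]
ee_rot: [-3.141, 0.0, 0.299]
wrist_force: [0.2, 0.1, 0.3]
width: 0.0003
finger_force: 0.0
```

Call:
carry_out(
  commands=[
    [0,0,0.0005,0,0,0],
    [0,0,0.001,0,0,0],
    [0,0,0.0015,0,0,0],
    [0,0,0.0018,0,0,0],
    [0,0,0.002,0,0,0],
  ],
)

```text
time: 10.65
tool_pos: [0.4572, -0.0527, 0.0943]
ee_rot: [3.141, -0.0, 0.298]
wrist_force: [-0.1, 0.6, 1.3]
width: 0.0001
finger_force: 0.9
```

Call:
carry_out(
  commands=[
    [0,0,0,0,0,0],
    [0,0,0,0,0,0],
    [0,0,0,0,0,0],
    [0,0,0,0,0,0],
    [0,0,0,0,0,0],
  ],
)

```text
time: 11.15
tool_pos: [0.4572, -0.0528, 0.0942]
ee_rot: [3.141, -0.0, 0.298]
wrist_force: [-0.8, 1.4, 3.1]
width: 0.0006
finger_force: 1.6
```

```bash
python3 go.py 0.094
```

```text
11.15 [ 0.4572 -0.0528  0.0942] [ 3.1413 -0.0002  0.2978] [-0.7762  1.4319  3.0767] 0.0005686613042302012
1 [ 0.1116 -0.1409  0.0002]
2 [ 0.0743 -0.0939  0.0002]
3 [ 0.037  -0.047   0.0002]
4 [-0.0002  0.0001  0.0002]
5 [0.0468 0.0374 0.0003]
6 [0.0953 0.0695 0.0003]
```

Rivet 4 is touched; rivet 5 is at (+46.8, +37.4) mm.

Call:
carry_out(
  commands=[
    [0,0,-0.005,0,0,0],
    [0,0,-0.02,0,0,0],
    [0.021,0.017,-0.03,0,0,0],
    [0.047,0.0375,-0.03,0,0,0],
    [0.047,0.0375,-0.02,0,0,0],
  ],
)

```text
time: 11.65
tool_pos: [0.5167, -0.0764, 0.1153]
ee_rot: [3.138, -0.004, 0.297]
wrist_force: [0.3, 0.6, -0.7]
width: 0.0005
finger_force: 0.0
```

Call:
carry_out(
  commands=[
    [0,0,0.007,0,0,0],
    [0,0,0.012,0,0,0],
    [0,0,0.015,0,0,0],
    [0,0,0.017,0,0,0],
    [0,0,0.018,0,0,0],
  ],
)

```text
time: 12.15
tool_pos: [0.5127, -0.0746, 0.096]
ee_rot: [3.141, -0.0, 0.298]
wrist_force: [-1.1, 0.7, 0.2]
width: 0.0003
finger_force: 0.0
```

Call:
carry_out(
  commands=[
    [0,0,0.0005,0,0,0],
    [0,0,0.001,0,0,0],
    [0,0,0.0015,0,0,0],
    [0,0,0.0018,0,0,0],
    [0,0,0.002,0,0,0],
  ],
)

```text
time: 12.65
tool_pos: [0.5131, -0.0748, 0.0943]
ee_rot: [3.141, -0.0, 0.298]
wrist_force: [-1.2, -0.2, 2.0]
width: 0.0007
finger_force: 1.0
```

Call:
carry_out(
  commands=[
    [0,0,0,0,0,0],
    [0,0,0,0,0,0],
    [0,0,0,0,0,0],
    [0,0,0,0,0,0],
    [0,0,0,0,0,0],
  ],
)

```text
time: 13.15
tool_pos: [0.5131, -0.0748, 0.0943]
ee_rot: [3.141, -0.0, 0.298]
wrist_force: [-0.4, 0.4, 3.4]
width: 0.0005
finger_force: 1.6
```

```bash
python3 go.py 0.106
```

```text
13.15 [ 0.5131 -0.0748  0.0943] [ 3.1413 -0.0003  0.2978] [-0.3581  0.4141  3.431 ] 0.0004510209445207686
1 [ 0.0646 -0.1784 -0.0118]
2 [ 0.0273 -0.1314 -0.0118]
3 [-0.01   -0.0845 -0.0117]
4 [-0.0472 -0.0374 -0.0117]
5 [-0.0002 -0.0001 -0.0117]
6 [ 0.0483  0.032  -0.0117]
```

Call:
carry_out(
  commands=[
    [0,0,-0.005,0,0,0],
    [0,0,-0.025,0,0,0],
    [0.02,0.013,-0.035,0,0,0],
    [0.048,0.032,-0.035,0,0,0],
    [0.0485,0.032,-0.025,0,0,0],
  ],
)

```text
time: 13.65
tool_pos: [0.5725, -0.0925, 0.1201]
ee_rot: [3.139, -0.004, 0.297]
wrist_force: [-1.0, -1.2, 0.0]
width: 0.0002
finger_force: 0.0
```

Call:
carry_out(
  commands=[
    [0,0,0.004,0,0,0],
    [0,0,0.008,0,0,0],
    [0,0,0.01,0,0,0],
    [0,0,0.0115,0,0,0],
    [0,0,0.0125,0,0,0],
  ],
)

```text
time: 14.15
tool_pos: [0.5685, -0.091, 0.1067]
ee_rot: [3.141, -0.0, 0.298]
wrist_force: [0.6, 0.4, 0.1]
width: 0.0005
finger_force: 0.0
```

Call:
carry_out(
  commands=[
    [0,0,0.001,0,0,0],
    [0,0,0.002,0,0,0],
    [0,0,0.003,0,0,0],
    [0,0,0.004,0,0,0],
    [0,0,0.005,0,0,0],
  ],
)

```text
time: 14.65
tool_pos: [0.5687, -0.0911, 0.1017]
ee_rot: [3.142, -0.0, 0.298]
wrist_force: [-3.2, 0.1, 4.4]
width: 0.0005
finger_force: 2.0
```

```bash
python3 go.py 0.098
```

```text
14.65 [ 0.5687 -0.0911  0.1017] [ 3.1415 -0.      0.2978] [-3.1819  0.1066  4.3568] 0.0005277039328568767
1 [ 0.0162 -0.2103  0.0037]
2 [-0.021  -0.1632  0.0037]
3 [-0.0583 -0.1163  0.0037]
4 [-0.0956 -0.0693  0.0037]
5 [-0.0486 -0.0319  0.0037]
6 [-0.      0.0001  0.0037]
```

The button is moving down against about 4 N. 3.5 mm to go, then a little over.

Call:
carry_out(
  commands=[
    [0,0,0.001,0,0,0],
    [0,0,0.002,0,0,0],
    [0,0,0.0027,0,0,0],
    [0,0,0.0033,0,0,0],
    [0,0,0.0035,0,0,0],
  ],
)

```text
time: 15.15
tool_pos: [0.5687, -0.0911, 0.0983]
ee_rot: [-3.142, 0.0, 0.298]
wrist_force: [-3.0, 0.6, 4.9]
width: 0.0001
finger_force: 2.9
```

Call:
carry_out(
  commands=[
    [0,0,0.0002,0,0,0],
    [0,0,0.0004,0,0,0],
    [0,0,0.0005,0,0,0],
    [0,0,0.0005,0,0,0],
    [0,0,0.0005,0,0,0],
  ],
)

```text
time: 15.65
tool_pos: [0.5687, -0.0911, 0.0983]
ee_rot: [3.141, -0.0, 0.298]
wrist_force: [-4.2, 1.5, 6.9]
width: 0.0006
finger_force: 3.4
```

Call:
carry_out(
  commands=[
    [0,0,0.0002,0,0,0],
    [0,0,0.0004,0,0,0],
    [0,0,0.0005,0,0,0],
    [0,0,0.0005,0,0,0],
    [0,0,0.0005,0,0,0],
  ],
)

```text
time: 16.15
tool_pos: [0.5687, -0.0911, 0.0982]
ee_rot: [3.141, -0.0, 0.298]
wrist_force: [-4.1, 1.2, 8.7]
width: 0.0006
finger_force: 4.2
```

Call:
carry_out(
  commands=[
    [0,0,-0.003,0,0,0],
    [0,0,-0.015,0,0,0],
    [0,0,-0.04,0,0,0],
    [0,0,-0.07,0,0,0],
    [0,0,-0.1,0,0,0],
  ],
)

```text
time: 16.65
tool_pos: [0.5689, -0.0913, 0.1979]
ee_rot: [3.141, -0.0, 0.298]
wrist_force: [-0.1, -0.4, -0.3]
width: 0.0006
finger_force: 0.0
```

Call:
carry_out(
  commands=[
    [-0.03,0.03,0,0,0,0],
    [-0.06,0.06,0,0,0,0],
    [-0.09,0.09,0,0,0,0],
    [-0.12,0.12,0,0,0,0],
    [-0.14,0.14,0,0,0,0],
  ],
)

```text
time: 17.15
tool_pos: [0.475, -0.2686, 0.1973]
ee_rot: [3.14, -0.0, 0.296]
wrist_force: [-0.6, -0.6, -0.1]
width: 0.0004
finger_force: 0.0
```

Call:
carry_out(
  commands=[
    [-0.01,0.01,0,0,0,0],
    [-0.01,0.01,0,0,0,0],
    [-0.01,0.01,0,0,0,0],
    [-0.01,0.01,0,0,0,0],
    [-0.01,0.01,0,0,0,0],
  ],
)

```text
time: 17.65
tool_pos: [0.4701, -0.2774, 0.197]
ee_rot: [-3.142, -0.0, 0.3]
wrist_force: [-0.9, 0.1, -0.8]
width: 0.0003
finger_force: 0.0
```

```bash
python3 - <<'E'
from bench import *
import cv2,numpy as np,pickle
c=[]
for n,(x,y,w,h) in dict(top=(245,205,130,105),scene=(240,185,130,105)).items():
    a=snapshot(n)["img"];b=pickle.load(open(n+".pkl","rb"))["img"]
    c.append(np.hstack([q[y:y+h,x:x+w,::-1] for q in(b,a)]))
cv2.imwrite("pics/end.png",cv2.resize(np.vstack(c),None,fx=2.8,fy=2.8,interpolation=cv2.INTER_CUBIC))
E
python3 go.py 0.1|head -1
```

```text
17.75 [ 0.4699 -0.2777  0.197 ] [ 3.1416 -0.0002  0.2995] [-0.3287 -0.9002 -0.2367] 0.0004515449798936246
```

View pics/end.png

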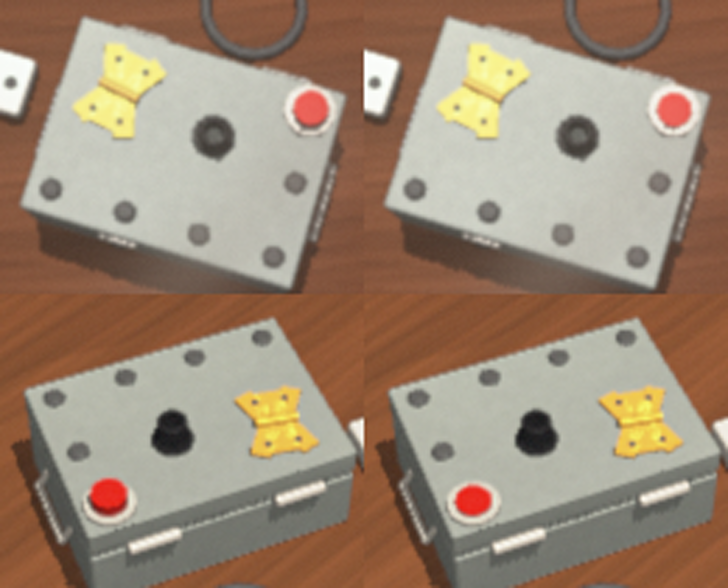

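In the after view (right), the button has sunk into its collar at (473,500). The box, hinge and bushing haven't moved.

```bash
python3 -c "
from bench import *
print(close_job())"
```

```text
the job is handed in; nothing more can be done
None
```

I touched all five rivets in order (about 3–4 N each), pushed the button fully in, saw no shift of the box, hinge or bushing in the before/after images, and handed the job in at about 18 s; no verdict was returned.

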